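# Open the upper desiccator hatch with the hook rod

## Task

To open the desiccator cabinet without leaning over the weighing bench, lift the hook rod from its rest, put its hook through the eye of the upper hatch and swing that hatch down until it is fully open and level, keeping the hook in the eye all the way so that the hatch is let down gently and never drops; then unhook and lay the rod back in its rest as it was. Touch the hatch with nothing but the rod, keep the lower hatch shut and leave the balance, bottle, cap and beaker alone.

Things in the scene. Friction and masses are not known exactly. Their poses are not given: they have to be found in the camera images.
- cabinet: Two-chamber desiccator cabinet, white frame with clear panes, 260 deep (x) x 300 wide (y) x 360 high, fixed. Origin: centre of its underside. Its front looks along its own -x; z up. Each chamber has a drop-front hatch hinged along its lower edge, with a steel eye in the middle near its upper edge
- upper_hatch (a joint): Angle of the upper hatch about its lower edge: 0 = upright and shut, grows as its top comes outward (cabinet -x) and down, 1.571 = level, fully open, against its stop. It may start up to 0.12 ajar. The hinge is slightly stiff (about 0.08 N m, no catch): the hatch stands by itself up to about 0.25, beyond that its weight (0.24 to 0.38 kg) pulls it down and it drops if not held
- lower_hatch (a joint): The same for the lower hatch: shut at 0, to stay so
- upper_hatch_hinge (a point): Middle of the upper hatch's hinge line, on its outer face at its lower edge, 192 above the bench; axes as the cabinet's, the hinge line runs along y. The hatch is a panel 284 wide x 155 high x 8 thick, white frame with clear pane
- upper_eye (a point): Centre of the steel eye of the upper hatch: a ring of 26 bore and 6 wire standing out from the outer face, in the plane square to the hinge line, so that the bore runs along y (the hinge line) and a pin in it turns freely. Its axes turn with the hatch: z from hinge to upper edge, -x out of the outer face (downward once open). It lies 24 out of that face and 132 from the hinge along z
- lower_eye (a point): Centre of the like eye of the lower hatch, 168 lower down: not to be used
- hook_rod: Hook rod, 0.10 to 0.16 kg. Origin: centre of its wooden handle, 130 long (x) x 18 wide (y) x 24 high (z), to be gripped across its width about the origin. An 8 thick steel shaft runs on along +x; at x = 216 it bends square to the side (the rod's -y) as a 7 thick hook pin ending at x = 212, y = -42. It lies level in its rest, the hook flat to the side
- hook_pin (a point): Middle of the hook pin, at x = 214, y = -25 in the rod; this belongs in the middle of the eye. Axes as the rod's. With the rod held level and its +x square to the cabinet's front, the pin enters the eye along the hinge line, from the cabinet's +y side towards its -y side
- rest: Grey plastic rod rest, fixed: base plate 240 x 70 x 10 with two open-topped forks 12 thick, one under the handle at x = -46 (slot 23 wide, seat 45 high), one under the shaft at x = 135 (slot 13 wide, seat 53 high); the slots flare above to about 45 and 35 wide, fork tops 85 at most. Origin: on the bench below the middle of the handle; x along the lying rod towards its hook, z up
- rest_seat (a point): Where the rod's origin belongs when it lies in the rest, 57 above the bench; axes as the rest's. The rod starts within 4 of it along x
- balance: Laboratory balance with clear draft shield, 340 deep (x) x 210 wide (y) x 283 high, fixed, not to be touched. Origin: centre of its underside
- bottle: White plastic jar, 66 diameter, 115 high, loose bystander. Origin: centre of its underside
- beaker: Glass beaker, 64 diameter, 80 high, loose bystander. Origin: centre of its underside
- cap: Red screw cap lying open side up, 56 diameter, 24 high, loose bystander. Origin: centre of its underside
There are look-alikes about, which are no part of the job. There is more than one size of the rest; the job needs the smallest.

How it is judged:
On the way, in this order (a step that is already met when the one before it is completed fails the run):
1. The rod is lifted from its rest (height (world z) of hook_rod above 0.12 m), for 0.1 s.
2. The hook is through the eye of the upper hatch, which is still up (distance between hook_pin and upper_eye below 0.018 m and value of joint upper_hatch below 0.3 rad), for 0.1 s.
3. The hatch is half way down, the hook still in the eye (distance between hook_pin and upper_eye below 0.018 m and value of joint upper_hatch between 0.7 and 1.2 rad), for 0.05 s.
4. The hatch is fully down and level, the hook still in the eye (distance between hook_pin and upper_eye below 0.018 m and value of joint upper_hatch above 1.5 rad), for 0.1 s.
At the end, for the whole second after the job is handed in: Upper hatch fully open and level (1.5 rad or more), lower hatch shut (under 0.05 rad), rod at rest in both forks of its rest, hook to the same end as at first: within 20 mm of its place along the bench, 5 mm in height, 0.06 rad in direction (value of joint upper_hatch above 1.5 rad and value of joint lower_hatch below 0.05 rad and horizontal distance between hook_rod and rest_seat below 0.02 m and angle between the x axis of hook_rod and the x axis of rest, either way round below 0.06 rad and z of hook_rod in the frame of rest_seat between -0.005 and 0.005 m and x of hook_pin in the frame of rest_seat above 0.15 m and z of hook_pin in the frame of rest_seat below 0.012 m and linear speed of hook_rod below 0.02 m/s); the robot touches nothing.
It fails at once if The upper hatch drops (swings faster than 2.8 rad/s) (velocity of joint upper_hatch above 2.8 rad/s).
It fails at once if The hatch is worked by the hand instead of the rod (contact force between any of the fingers, the arm and upper_hatch above 1 N).
It fails at once if The lower hatch is opened (over 0.05 rad) (value of joint lower_hatch above 0.05 rad).
It fails at once if The balance is bumped (over 2 N) (contact force between balance and anything else above 2 N).
It fails at once if The bottle, beaker or cap is moved more than 20 mm (distance of any of bottle, beaker, cap from where it was at the start of the episode above 0.02 m).
It also fails if it takes over 64 s, if anything falls off the work surface, if the arm or the gripper's body presses on something with over 40 N, if the wrist force passes 120 N, or if a joint passes its speed limit or range.

## Robot

A 6-joint arm with a two-finger parallel gripper is mounted at the origin on the work surface. World frame = base frame: x ahead of the robot, y to its left, z up, the work surface at z = 0. Lengths are in m, angles in rad, forces in N, time in s.
With the tool pointing down it reaches from about 0.375 to 0.925 m from the base axis. Payload 5.7 kg.
Tool frame: the origin (TCP) lies midway between the tips of the shut fingers; the grasp point (between the pads) lies 19 mm behind it; z points along the fingers, x is the direction in which the jaws open and shut, and the axes are right-handed (so a half turn about z gives the same grasp; the last joint's range is limited). The gripper opens to 88 mm and grips with 3 to 60 N. Pads are 20 mm wide; open, the fingers measure 115 mm over their backs; the gripper's body (75 mm by 178 mm) begins 61 mm behind the grasp point.
Start: joints at [-1.286, 0.359, 1.51, -0, 1.272, -0.115], TCP at [0.234, -0.553, 0.223] pointing down, gripper open.
Joint ranges: [-2.97, 2.97], [-1.01, 2.36], [0.21, 2.38], [-0.96, 4.11], [0.2, 2.71], [-2.98, 2.98]. Speed limits (rad/s): [2.39, 2.39, 3.14, 3.14, 3.14, 3.14].

## Interface

Orientations are given as a unit quaternion [x, y, z, w].
In Python, from bench import move_ptp, servo_line, goto_joints, move_gripper, sleep, inverse_kinematics, capture, PlanningError, close_job, spot_in, silhouettes, current_clock, current_joint_pos, current_qvel, current_joint_torque, current_position, current_orientation, current_force, current_torque, current_finger_gap gives the robot as it stands. Calls block until the motion is done:
- move_ptp(position, orientation): joint-space move of the TCP to a pose.
- servo_line(position, orientation=None, rate=0.15, contact_N=None): straight line of the TCP; orientation=None keeps the orientation; rate is the mean speed in m/s. With contact_N (N) it stops when the force on the tool has changed by that much, and returns True; else False.
- goto_joints(angles): joint-space move.
- move_gripper(opening): finger opening in m; the grip force is fixed at half the most; returns when the fingers have stopped.
- sleep(seconds).
- inverse_kinematics(position, orientation): joint angles nearest the present ones, or None.
- capture(name): name is "scene" or "top"; returns a dict with "image" (420x560x3 uint8, blue, green, red), "range_z" (420x560 float32, m along the optical axis (not along the pixel's ray), 0 where there is no reading), "intrinsics" (3x3 intrinsics, pixels), "R" (3x3) and "t" (3): a world point X has camera coordinates R X + t. Camera axes: x right, y down, z forward; pixel columns grow to the right and rows downward; lengths in m; the calibration is good to about 2 mm. A picture is of the moment at which its call begins.
A pose or a line that the arm cannot do raises PlanningError and nothing moves.
- close_job(): hands the job in, once; it reports no verdict.
Trained networks look in the newest picture that a camera, given by its name, has taken for a name from the list of things; names that differ only in an ending like _2 or _b are one class to them, and where a whole thing is asked for, a point or a joint stands for the part that bears it (a point fixed in the world has none). Each returns a list of dicts, best first, with "conf" (0 to 1); they miss things now and then, are a little off and sometimes report something else, mostly with a low value. They report only what shows in the picture. A call takes as long as a camera call. They do not tell look-alikes from the thing itself.
- spot_in(camera, query): "xy" ([column, row] in pixels, amid what is visible of it).
- silhouettes(camera, query): "region" (420x560 bool, what is visible of it) and "xy" ([column, row] in pixels, amid what is visible of it).
Readings, each from a call of its own:
- current_clock(): time.
- current_joint_pos(): joint angles.
- current_qvel(): joint speeds.
- current_joint_torque(): joint torques, N m.
- current_position(): TCP position.
- current_orientation(): TCP orientation.
- current_force(): force on the tool from outside, world axes, zero at the start.
- current_torque(): the same for the moment, N m.
- current_finger_gap(): finger opening in m.
Only numpy, scipy, OpenCV 4.12 (cv2) and the standard library are available. Lean on these libraries where they do the work, as an engineer would, in place of code of your own. Each camera call takes 0.05 s, during which the arm holds its last target.

## Working session

There is one attempt and no reset: what is moved stays moved. The work goes in short steps, each a Python script; the robot and the scene stay as the last script left them, time stands still between calls to the robot, and variables do not carry over. Pictures are saved under pics/ and viewed, and the job is handed in when it is done.

```bash
ls; mkdir -p pics; python3 - <<'E'
from bench import *
import cv2,numpy as np,pickle
for n in ["scene","top"]:
    c=capture(n); pickle.dump(c,open(f"{n}.pkl","wb"))
    cv2.imwrite(f"pics/{n}0.png",c["image"])
    print(n,c["intrinsics"].tolist(),c["R"].round(4).tolist(),c["t"].tolist())
    for q in ["cabinet","hook_rod","rest","balance","bottle","beaker","cap","upper_hatch","upper_eye","hook_pin"]:
        try: print(q,[(np.round(d["xy"]).tolist(),round(d["conf"],2)) for d in spot_in(n,q)])
        except Exception as e: print(q,e)
print(current_clock())
E
```

```text
pics
scene [[508.42823106410185, 0.0, 277.0521906708283], [0.0, 508.42823106410185, 204.66488824339297], [0.0, 0.0, 1.0]] [[0.6187, 0.7854, -0.0211], [0.437, -0.3663, -0.8215], [-0.6529, 0.499, -0.5698]] [-0.34463229448538285, -0.05067032209228199, 1.8173774616403275]
cabinet [([409.0, 164.0], 0.96)]
hook_rod [([227.0, 262.0], 0.85)]
rest [([278.0, 204.0], 0.92), ([246.0, 266.0], 0.76), ([135.0, 254.0], 0.71)]
balance [([177.0, 344.0], 0.7)]
bottle [([316.0, 290.0], 0.56)]
beaker [([282.0, 321.0], 0.62)]
cap [([360.0, 293.0], 0.92)]
upper_hatch [([242.0, 266.0], 0.37)]
upper_eye [([378.0, 158.0], 0.67), ([411.0, 165.0], 0.55), ([316.0, 289.0], 0.5), ([278.0, 322.0], 0.33)]
hook_pin [([226.0, 259.0], 0.59)]
top [[411.3512861626653, 0.0, 280.65672910131434], [0.0, 411.3512861626653, 209.69562248604998], [0.0, 0.0, 1.0]] [[-0.0087, -0.9999, -0.0053], [-0.991, 0.0093, -0.1336], [0.1337, 0.0041, -0.991]] [0.06868490629822686, 0.5551305880344014, 1.4747673187118606]
cabinet [([148.0, 185.0], 0.81), ([335.0, 230.0], 0.56), ([193.0, 182.0], 0.54)]
hook_rod [([324.0, 227.0], 0.89)]
rest [([363.0, 289.0], 0.78), ([322.0, 228.0], 0.68)]
balance [([418.0, 159.0], 0.78), ([150.0, 185.0], 0.56)]
bottle [([298.0, 166.0], 0.89)]
beaker [([335.0, 158.0], 0.8), ([321.0, 227.0], 0.46)]
cap [([206.0, 200.0], 0.68), ([268.0, 151.0], 0.52)]
upper_hatch [([190.0, 183.0], 0.81), ([148.0, 188.0], 0.36)]
upper_eye [([191.0, 190.0], 0.72)]
hook_pin [([331.0, 230.0], 0.63), ([203.0, 198.0], 0.44)]
1.1
```

View pics/scene0.png

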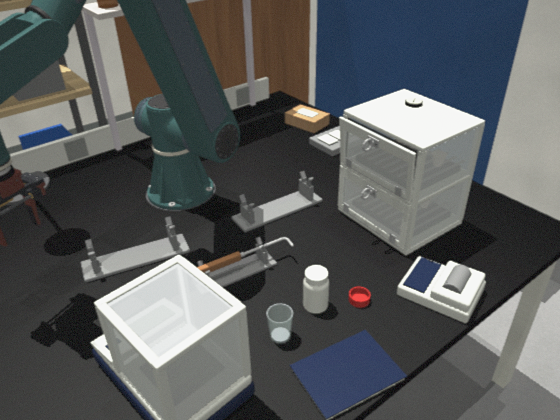

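View pics/top0.png

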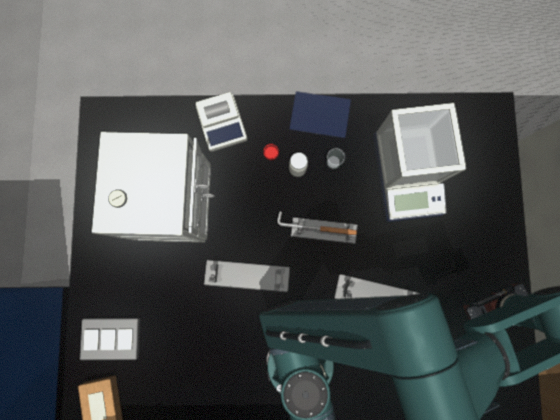

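Scene image: the rod, with its wooden handle, is at scene (220,262) and top (340,230), hook tip at top (280,213). Rest candidates in top are (325,230), which carries the rod, (247,276) and (375,288). The cabinet is at top (148,188), front facing world −y. Its upper hatch looks slightly ajar. Next I'll crop and measure.

```bash
cat > h.py <<'E'
import numpy as np,cv2,pickle
def cloud(c):
    z=c["range_z"]; K=c["intrinsics"]; v,u=np.mgrid[:420,:560]
    P=np.stack([(u-K[0,2])*z/K[0,0],(v-K[1,2])*z/K[1,1],z],-1)
    W=(P-c["t"])@c["R"]; W[z==0]=np.nan
    return W
def proj(c,X):
    p=np.atleast_2d(X)@c["R"].T+c["t"]; q=p@c["intrinsics"].T
    return q[:,:2]/q[:,2:]
def ray(c,uv,z):  # intersect with plane z
    d=np.linalg.inv(c["intrinsics"])@np.array([uv[0],uv[1],1.]); d=c["R"].T@d; o=-c["R"].T@c["t"]
    return o+d*(z-o[2])/d[2]
E
python3 - <<'E'
from h import *
from bench import *
S=pickle.load(open("scene.pkl","rb"));T=pickle.load(open("top.pkl","rb"))
def crop(c,x,y,w,h,s,n): cv2.imwrite(n,cv2.resize(c["image"][y:y+h,x:x+w],None,fx=s,fy=s,interpolation=cv2.INTER_CUBIC))
crop(T,195,180,260,130,3,"pics/c1.png")
crop(S,70,170,270,130,2.9,"pics/c2.png")
crop(S,325,80,170,180,3.3,"pics/c3.png")
crop(T,85,120,140,135,4,"pics/c4.png")
W=cloud(T)
for nm,c in(("T",T),("S",S)):
    W=cloud(c)
    hsv=cv2.cvtColor(c["image"],cv2.COLOR_BGR2HSV)
    print(nm)
    # rod handle: brown, z 0.04-0.08
    m=(hsv[...,1]>90)&(hsv[...,0]<20)&(W[...,2]>0.04)&(W[...,2]<0.085)&(W[...,0]>0.2)
    P=W[m]; print(len(P),P.mean(0),np.percentile(P[:,2],[5,50,95]))
    if len(P)>10:
        u,s,vt=np.linalg.svd(P-P.mean(0),full_matrices=False); print(vt[0]); t=(P-P.mean(0))@vt[0]; print(np.percentile(t,[0,1,99,100]))
    # bench z check
    m=(abs(W[...,2])<0.02); print("bench",np.nanmedian(W[...,2][m]))
    for q in("rest",):
        (silh:=None)
    g=(W[...,2]>0.35)&(W[...,2]<0.37)&(W[...,1]>0.2)
    print("cabtop",g.sum(),np.nanmedian(W[g],0))
    if g.sum()>50:
        cc=W[g][:,:2].astype(np.float32); r=cv2.minAreaRect(cc); print(r)
    print("hook etc", [ (d,W[d[1],d[0]].round(3)) for d in ([(280,213),(281,225),(300,228)] if nm=="T" else [(291,243),(285,240),(255,248)])])
E
```

```text
T
168 [ 0.47534538 -0.14257576  0.0678679 ] [0.06061698 0.06867671 0.07393399]
[-0.12273918 -0.99243829 -0.00115139]
[-0.06327084 -0.06270266  0.05838958  0.05896238]
bench 0.0007201768682887303
cabtop 8810 [0.59657234 0.46699934 0.36055172]
((0.5976625680923462, 0.46061861515045166), (0.28538358211517334, 0.3009504973888397), 88.02173614501953)
hook etc [((280, 213), array([0.54 , 0.066, 0.064])), ((281, 225), array([ 0.503,  0.063, -0.   ])), ((300, 228), array([ 0.485, -0.005,  0.068]))]
S
357 [ 0.48206282 -0.13619472  0.06411151] [0.05106006 0.06608368 0.07142892]
[ 0.13667126  0.99009798 -0.03204619]
[-0.06607074 -0.06235832  0.05677233  0.05879082]
bench 0.0006009937756414133
cabtop 5965 [0.56947927 0.49865292 0.35982375]
((-0.1593884825706482, 1.0919665098190308), (1.802466630935669, 1.5573649406433105), 1.203428864479065)
hook etc [((291, 243), array([0.535, 0.07 , 0.057])), ((285, 240), array([ 0.456,  0.111, -0.002])), ((255, 248), array([ 0.491, -0.027,  0.061]))]
```

View pics/c1.png

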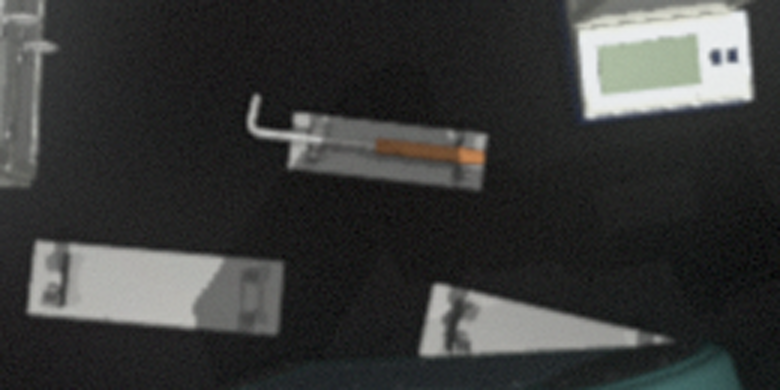

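View pics/c2.png

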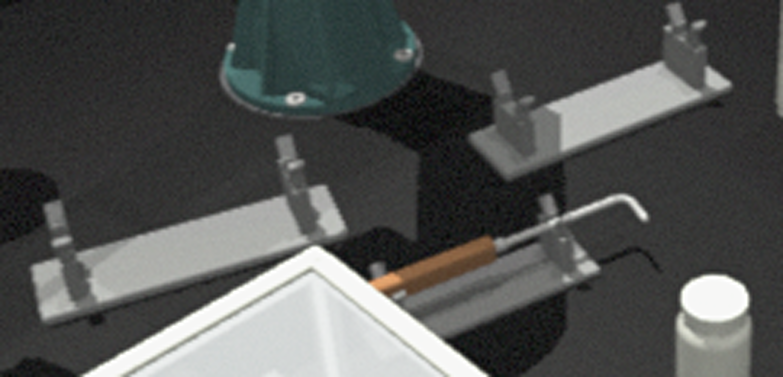

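View pics/c3.png

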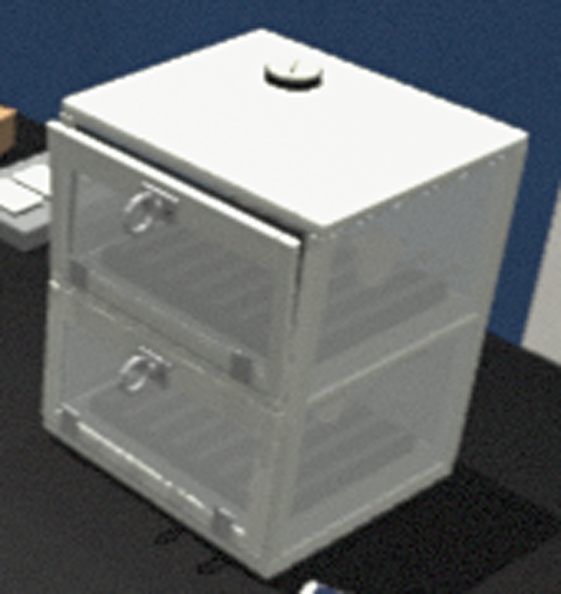

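View pics/c4.png

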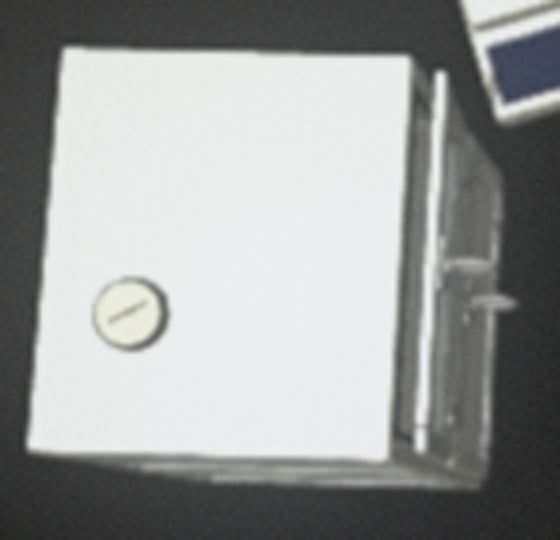

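Rest check: in c1 the rod's rest spans about 66 px, against about 84 px for the rest at top (247,276), and the one at (375,288) is also larger. So the rest carrying the rod is the smallest. The upper hatch is ajar, with its eye at scene (369,144) and top (202,186). The lower eye, at scene (367,192), is not to be used. Now the precise fits.

```bash
python3 - <<'E'
from h import *
S=pickle.load(open("scene.pkl","rb"));T=pickle.load(open("top.pkl","rb"))
WT,WS=cloud(T),cloud(S)
# cabinet top corners
cs=[ray(T,np.array(p)/4+[85-.4,120-.4],0.36)[:2] for p in [(65,47),(410,57),(388,460),(28,450)]]
cs=np.array(cs); print(cs.round(4), [np.linalg.norm(cs[i]-cs[(i+1)%4]).round(4) for i in range(4)], cs.mean(0))
print("T yaw est", [np.degrees(np.arctan2(*(cs[a]-cs[b])[::-1])).round(2) for a,b in((0,1),(3,2),(1,2),(0,3))])
# corners from scene crop
ps=[(262,28),(527,133),(320,227),(65,105)]
cz=np.array([ray(S,np.array(p)/3.3+[325-.35,80-.35],0.36)[:2] for p in ps]); print("S",cz.round(4),[np.linalg.norm(cz[i]-cz[(i+1)%4]).round(4) for i in range(4)],cz.mean(0))
m=(WT[...,2]>0.354)&(WT[...,2]<0.368)&(WT[...,1]>0.2)
m=cv2.morphologyEx(m.astype(np.uint8),cv2.MORPH_OPEN,np.ones((7,7)))
n,l,st,_=cv2.connectedComponentsWithStats(m); k=1+np.argmax(st[1:,4]); 
print("rect",cv2.minAreaRect(WT[l==k][:,:2].astype(np.float32)))
# rests
for nm,c,W in(("T",T,WT),("S",S,WS)):
    # base plate z ~ .010
    mm=(abs(W[...,2]-0.010)<0.005)&(W[...,0]>0.2)&(W[...,0]<0.75)&(abs(W[...,1])<.6)&(c["image"].sum(2)>150)
    n,l,st,ce=cv2.connectedComponentsWithStats(cv2.morphologyEx(mm.astype(np.uint8),cv2.MORPH_OPEN,np.ones((3,3))))
    for i in range(1,n):
        if st[i,4]>100:
            r=cv2.minAreaRect(W[l==i][:,:2].astype(np.float32)); print(nm,st[i].tolist(),np.round(r[0],3),np.round(r[1],3),round(r[2],1))
# eye clouds
for c,W,u,v in((S,WS,369,144),(T,WT,202,186)):
    print(W[v-8:v+9,u-8:u+9].reshape(-1,3).shape)
for nm,W in(("T",WT),("S",WS)):
    def box(lo,hi): 
        m=np.all((W>lo)&(W<hi),-1); return W[m]
    B=box([0.4,-0.75,0.01],[1.0,-0.15,0.4]); B=B[(B[:,2]>0.1)]; print(nm,"bal tall",B.min(0),B.max(0))
    B=box([0.3,-0.75,0.02],[1.0,-0.22,0.1]); print("bal low",np.percentile(B,[1,99],0) if len(B) else None)
    for q,p in(("bottle",(298,162)),("cap",(271,152)),("beaker",(335,158))):
        if nm=="T": print(q,W[p[1],p[0]])
E
```

```text
[[0.7519 0.594 ]
 [0.7415 0.3375]
 [0.4429 0.3468]
 [0.4524 0.6056]] [np.float64(0.2567), np.float64(0.2988), np.float64(0.2591), np.float64(0.2997)] [0.59718443 0.47095308]
T yaw est [np.float64(87.69), np.float64(87.89), np.float64(-1.78), np.float64(-2.23)]
S [[0.4522 0.6075]
 [0.75   0.5945]
 [0.7431 0.3309]
 [0.4551 0.3403]] [np.float64(0.298), np.float64(0.2637), np.float64(0.2882), np.float64(0.2672)] [0.60010261 0.46829821]
rect ((0.5980088114738464, 0.47227632999420166), (0.2623497545719147, 0.30040833353996277), 87.8750228881836)
S [271, 199, 16, 11, 117] [0.305 0.205] [0.05  0.064] 52.1
S [288, 198, 34, 15, 145] [0.36  0.271] [0.137 0.031] 81.0
S [144, 239, 35, 25, 375] [ 0.258 -0.221] [0.107 0.097] 76.9
S [111, 250, 20, 23, 208] [ 0.237 -0.329] [0.058 0.085] 75.2
S [210, 255, 64, 30, 919] [ 0.488 -0.071] [0.192 0.073] 82.4
S [92, 266, 22, 14, 116] [ 0.253 -0.397] [0.052 0.05 ] 26.3
(289, 3)
(289, 3)
T bal tall [ 0.59214132 -0.51438096  0.10002606] [ 0.86047806 -0.29004157  0.29082502]
bal low [[ 0.51564111 -0.51673234  0.0254681 ]
 [ 0.82702026 -0.29059378  0.09886457]]
bottle [7.15978074e-01 3.02966912e-04 1.11466076e-01]
cap [ 7.84799251e-01  9.89586836e-02 -1.79827485e-04]
beaker [ 0.7564735  -0.14499886  0.00811092]
S bal tall [ 0.62535438 -0.51360198  0.10003892] [ 0.86378985 -0.28967482  0.28791897]
bal low [[ 0.54322064 -0.52549956  0.0224152 ]
 [ 0.8584642  -0.2938615   0.09908126]]
```

```bash
python3 - <<'E'
from h import *
from bench import *
S=pickle.load(open("scene.pkl","rb"));T=pickle.load(open("top.pkl","rb"))
WT,WS=cloud(T),cloud(S)
a=np.radians(87.85); R=np.array([[np.cos(a),-np.sin(a),0],[np.sin(a),np.cos(a),0],[0,0,1]]); o=np.array([0.598,0.4705,0])
def cab(W): return (W-o)@R
CS,CT=cab(WS),cab(WT)
# profile: for z bins, front-frame (strips at |y|~0.13) x values
for nm,C in(("S",CS),("T",CT)):
  print(nm)
  for z in np.arange(0.02,0.36,0.02):
    r=[]
    for y0,y1 in((-0.142,-0.128),(0.128,0.142)):
        m=(C[...,2]>z-.01)&(C[...,2]<z+.01)&(C[...,1]>y0)&(C[...,1]<y1)&(C[...,0]<-0.09)&(C[...,0]>-0.2)
        r.append((m.sum(),np.median(C[m][:,0]).round(4) if m.any() else None))
    print(round(z,2),r)
# top strip of hatch
  for y in np.arange(-.12,.13,.04):
    m=(abs(C[...,1]-y)<.02)&(C[...,2]>.336)&(C[...,2]<.352)&(C[...,0]<-0.09)&(C[...,0]>-.2); print("strip",y.round(2),m.sum(),np.median(C[m],0).round(4) if m.any() else None)
# eyes
for nm,C in(("S",CS),("T",CT)):
    m=(abs(C[...,1])<.02)&(C[...,0]<-.145)&(C[...,0]>-.22)&(C[...,2]>.26)
    print(nm,"eye",m.sum(),C[m].mean(0),C[m].min(0),C[m].max(0))
    m=(abs(C[...,1])<.02)&(C[...,0]<-.145)&(C[...,0]>-.22)&(C[...,2]<.2)&(C[...,2]>.1)
    print(nm,"loweye",m.sum(),C[m].mean(0) if m.any() else 0,C[m].min(0) if m.any() else 0,C[m].max(0) if m.any() else 0)
def crop(c,x,y,w,h,s): return cv2.resize(c["image"][y:y+h,x:x+w],None,fx=s,fy=s,interpolation=cv2.INTER_CUBIC)
A=crop(S,345,125,50,50,8); B=crop(T,180,165,50,50,8)
cv2.imwrite("pics/eyes.png",np.hstack([A,B]))
A=crop(T,270,200,100,50,8); cv2.imwrite("pics/rod.png",A)
np.save("cabR.npy",R)
E
```

```text
S
0.02 [(np.int64(18), np.float64(-0.1279)), (np.int64(7), np.float64(-0.1309))]
0.04 [(np.int64(30), np.float64(-0.1353)), (np.int64(14), np.float64(-0.1374))]
0.06 [(np.int64(32), np.float64(-0.1356)), (np.int64(13), np.float64(-0.1364))]
0.08 [(np.int64(34), np.float64(-0.1352)), (np.int64(17), np.float64(-0.1357))]
0.1 [(np.int64(38), np.float64(-0.135)), (np.int64(19), np.float64(-0.1367))]
0.12 [(np.int64(31), np.float64(-0.1354)), (np.int64(11), np.float64(-0.1368))]
0.14 [(np.int64(39), np.float64(-0.1355)), (np.int64(13), np.float64(-0.1374))]
0.16 [(np.int64(33), np.float64(-0.1359)), (np.int64(20), np.float64(-0.1373))]
0.18 [(np.int64(37), np.float64(-0.1323)), (np.int64(17), np.float64(-0.1312))]
0.2 [(np.int64(33), np.float64(-0.136)), (np.int64(13), np.float64(-0.1377))]
0.22 [(np.int64(38), np.float64(-0.1372)), (np.int64(14), np.float64(-0.1385))]
0.24 [(np.int64(42), np.float64(-0.1394)), (np.int64(14), np.float64(-0.1407))]
0.26 [(np.int64(46), np.float64(-0.1391)), (np.int64(19), np.float64(-0.1434))]
0.28 [(np.int64(48), np.float64(-0.1424)), (np.int64(17), np.fl
[... 1943 characters left out ...]
.04 58 [-0.1464 -0.0409  0.3461]
strip 0.0 85 [-1.498e-01  2.000e-04  3.432e-01]
strip 0.04 64 [-0.1466  0.0419  0.3455]
strip 0.08 55 [-0.1474  0.0822  0.346 ]
strip 0.12 61 [-0.1464  0.1178  0.3453]
S eye 215 [-0.15740301 -0.00208678  0.32376027] [-0.19343278 -0.01977152  0.27117864] [-0.14506486  0.01984708  0.34909646]
S loweye 55 [-0.16180786 -0.00115934  0.15768975] [-0.18033875 -0.00555029  0.14009856] [-0.14542824  0.00447619  0.17544074]
T eye 113 [-0.15917378  0.00112661  0.33413007] [-0.19166083 -0.01840433  0.29020491] [-0.14505631  0.01972423  0.35258402]
T loweye 30 [-0.16252326  0.00070462  0.16438745] [-0.18028971 -0.00310602  0.14309481] [-0.14509475  0.00292667  0.17766216]
```

View pics/eyes.png

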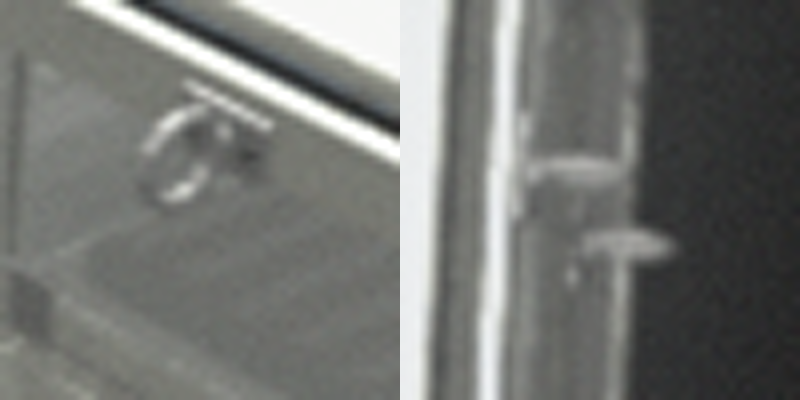

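View pics/rod.png

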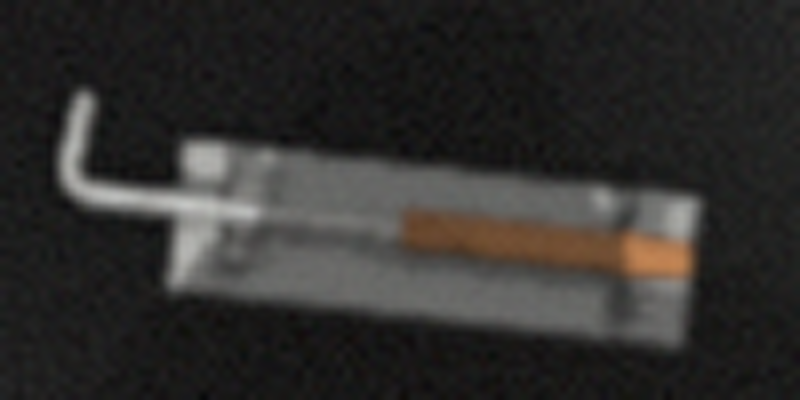

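```bash
python3 - <<'E'
from h import *
S=pickle.load(open("scene.pkl","rb"));T=pickle.load(open("top.pkl","rb"))
def px(p): return np.array(p)/8+[270-.44,200-.44]
h0=ray(T,px((402,230)),.069)[:2];h1=ray(T,px((693,258)),.069)[:2]
d=h0-h1; print("handle",h0,h1,np.linalg.norm(d),(h0+h1)/2, "yaw",np.degrees(np.arctan2(d[1],d[0])))
c=ray(T,px((70,190)),.061)[:2]; tip=ray(T,px((84,92)),.0605)[:2]; print("corner",c,"tip",tip)
dd=c-h0; print("yaw shaft",np.degrees(np.arctan2(dd[1],dd[0])))
sh=ray(T,px((250,212)),.061)[:2]; 
# base plate corners z .01
b=np.array([ray(T,px(p),.01)[:2] for p in((182,142),(702,197),(684,350),(166,290))]); print(b,b.mean(0),[np.linalg.norm(b[i]-b[(i+1)%4]).round(3) for i in range(4)])
for i,j in((1,0),(2,3)): e=b[j]-b[i]; print(np.degrees(np.arctan2(e[1],e[0])))
# handle in both clouds, top face
for c in(T,S):
    W=cloud(c); hsv=cv2.cvtColor(c["image"],cv2.COLOR_BGR2HSV)
    m=(hsv[...,1]>90)&(hsv[...,0]<20)&(W[...,2]>0.062)&(W[...,2]<0.08)&(W[...,0]>0.3)
    P=W[m][:,:2].astype(np.float32); vx,vy,x,y=cv2.fitLine(P,cv2.DIST_HUBER,0,.01,.01).ravel(); print(len(P),np.degrees(np.arctan2(vy,vx)),x,y)
E
```

```text
handle [ 0.48300557 -0.07586932] [ 0.46928698 -0.20536831] 0.13022360433861896 [ 0.47614627 -0.14061881] yaw 83.9528725504381
corner [0.50314507 0.07243877] tip [0.5476596  0.06575868]
yaw shaft 82.26682086857438
[[ 0.53033682  0.02050802]
 [ 0.50232687 -0.22106447]
 [ 0.43137313 -0.21036393]
 [ 0.46130321  0.02879231]] [ 0.48133501 -0.09553202] [np.float64(0.243), np.float64(0.072), np.float64(0.241), np.float64(0.07)]
83.38617913169269
82.86659799989602
153 82.9376 0.47457728 -0.15262501
248 83.22695 0.4822522 -0.12843013
```

```bash
cat >> h.py <<'E'
from scipy.spatial.transform import Rotation as Rn
G=0.012
A0=np.radians(83.15); REST=np.array([0.4763,-0.1400,0.057])
AC=np.radians(87.85); CO=np.array([0.598,0.4705,0])
def quat(a,s=1):
    x=s*np.array([-np.sin(a),np.cos(a),0]); z=np.array([0,0,-1.]); y=np.cross(z,x)
    return Rn.from_matrix(np.stack([x,y,z],1)).as_quat()
def dirs(a): return np.array([np.cos(a),np.sin(a),0]),np.array([-np.sin(a),np.cos(a),0])
def tcp_from_rod(p,a): return np.array(p)+G*dirs(a)[0]+[0,0,-0.019]
def tcp_from_pin(pin,a):
    dx,dy=dirs(a); return tcp_from_rod(np.array(pin)-0.214*dx+0.025*dy,a)
HX=-0.1375
def eye(th):
    dx,dy=dirs(AC)
    out=.132*np.sin(th)+.024*np.cos(th); up=.132*np.cos(th)-.024*np.sin(th)
    return CO+dx*(HX-out)+np.array([0,0,.192+up])
E
python3 - <<'E'
from h import *
from bench import *
print(current_position(),Rn.from_quat(current_orientation()).as_matrix().round(2).tolist())
print("eye",eye(.08))
for s in(1,-1):
    for p,a in((tcp_from_rod(REST,A0),A0),(tcp_from_pin(eye(.08),AC),AC),(tcp_from_pin(eye(1.57),AC),AC)):
        q=inverse_kinematics(p,quat(a,s)); print(s,p.round(3),None if q is None else np.round(q,2))
E
```

```text
[ 0.23351592 -0.55265147  0.22261386] [[0.39, -0.92, -0.0], [-0.92, -0.39, 0.0], [-0.0, -0.0, -1.0]]
eye [0.59154834 0.29864908 0.32165987]
1 [ 0.478 -0.128  0.038] [-0.4   0.47  1.92 -0.    0.75  2.86]
1 [0.559 0.098 0.303] None
1 [0.555 0.    0.149] None
-1 [ 0.478 -0.128  0.038] [-0.4   0.47  1.92 -0.    0.75 -0.28]
-1 [0.559 0.098 0.303] [ 0.05  0.25  1.47 -0.    1.42  0.09]
-1 [0.555 0.    0.149] [-0.12  0.37  1.69 -0.    1.07 -0.09]
```

```bash
python3 - <<'E'
from h import *
from bench import *
p=tcp_from_rod(REST,A0); q=quat(A0,-1)
move_ptp([0.31,-0.36,0.36],q)
move_ptp(p+[0,0,0.13],q)
c=capture("scene"); cv2.imwrite("pics/s1.png",c["image"])
c=capture("top"); cv2.imwrite("pics/t1.png",c["image"])
print(current_clock(),current_position(),current_force())
E
```

```text
3.475 [ 0.47823292 -0.129473    0.16875363] [0.63221032 0.51519712 0.74207547]
```

View pics/s1.png

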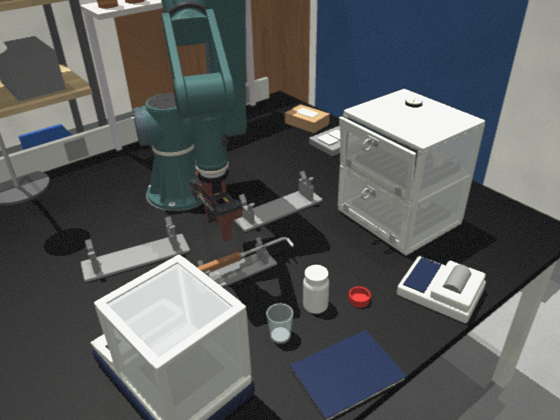

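The fingers at scene (222,225) straddle the handle line just above the rod, well clear of the balance. I'll descend, grip and lift.

```bash
python3 - <<'E'
from h import *
from bench import *
p=tcp_from_rod(REST,A0); q=quat(A0,-1)
print(servo_line(p,q,rate=0.1,contact_N=6),current_position())
move_gripper(0.0)
print(current_finger_gap(),current_force())
servo_line(p+[0,0,0.10],q,rate=0.1)
print(current_finger_gap(),current_force(),current_torque())
for n in("scene","top"):
    c=capture(n); pickle.dump(c,open(n+"2.pkl","wb")); cv2.imwrite(f"pics/{n}2.png",c["image"])
print(current_clock())
S=c=pickle.load(open("scene2.pkl","rb")); a=cv2.resize(S["image"][190:290,180:310],None,fx=5,fy=5,interpolation=cv2.INTER_CUBIC); cv2.imwrite("pics/s2c.png",a)
S=c=pickle.load(open("top2.pkl","rb")); a=cv2.resize(S["image"][180:280,240:370],None,fx=5,fy=5,interpolation=cv2.INTER_CUBIC); cv2.imwrite("pics/t2c.png",a)
E
```

```text
False [ 0.47818431 -0.12827203  0.03848362]
0.017780050228404197 [-0.25163591 -0.79671591 -0.01086529]
0.017804766761108586 [-0.18269708 -0.02725026 -1.75648655] [-0.08200971 -0.06820788  0.01311021]
7.25
```

View pics/s2c.png

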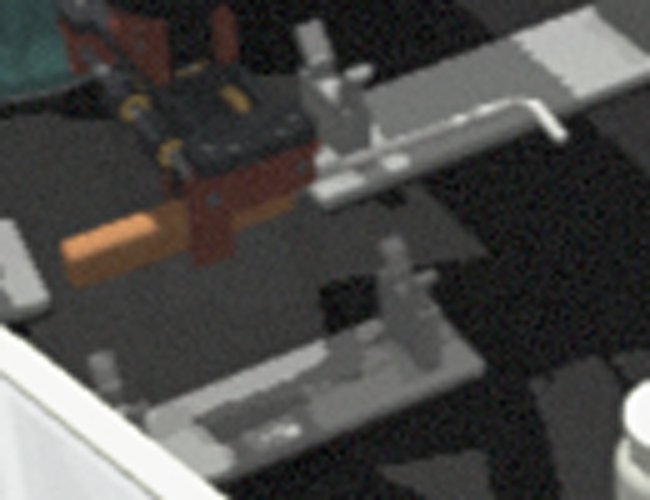

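View pics/t2c.png

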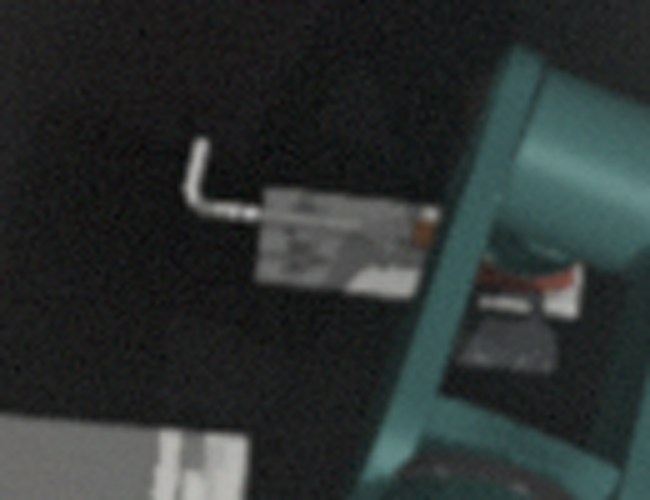

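The rod is held level in the fingers with the hook free at scene (292,217). I'll check the pin position by triangulation, then move to the pre-insertion pose.

```bash
cat >> h.py <<'E'
def tri(cS,cT,ps,pt):
    P=[c["intrinsics"]@np.c_[c["R"],c["t"]] for c in(cS,cT)]
    X=cv2.triangulatePoints(P[0],P[1],np.array(ps,float).reshape(2,1),np.array(pt,float).reshape(2,1)).ravel(); X=X[:3]/X[3]
    e=[proj(c,X)[0]-p for c,p in((cS,ps),(cT,pt))]
    return X,np.round(e,1)
def cropsave(c,x,y,w,h,s,n):
    cv2.imwrite(n,cv2.resize(c["image"][y:y+h,x:x+w],None,fx=s,fy=s,interpolation=cv2.INTER_CUBIC))
E
python3 - <<'E'
from h import *
from bench import *
S=pickle.load(open("scene2.pkl","rb"));T=pickle.load(open("top2.pkl","rb"))
f=lambda p,o:(np.array(p)/5+np.array(o)-.4)
print("tip",tri(S,T,f((563,135),(180,190)),f((202,140),(240,180))))
print("corner",tri(S,T,f((520,102),(180,190)),f((193,203),(240,180))))
dx,dy=dirs(A0); print("exp tip",REST+[0,0,.1]+.212*dx-.042*dy,"corner",REST+[0,0,.1]+.216*dx)
q=quat(AC,-1); e=eye(.08); dx,dy=dirs(AC)
move_ptp(tcp_from_pin(e+0.05*dy-0.06*dx,AC),q)
servo_line(tcp_from_pin(e+0.045*dy,AC),q,rate=0.1)
for n in("scene","top"):
    c=capture(n); pickle.dump(c,open(n+"3.pkl","wb")); cv2.imwrite(f"pics/{n}3.png",c["image"])
    cropsave(c,*((320,110,100,100,6) if n=="scene" else (150,150,100,100,6)),f"pics/{n}3c.png")
print(current_clock(),current_position(),current_force())
print("pin exp",e+0.045*dy, "px",[ (proj(pickle.load(open(n+"3.pkl","rb")),e+0.045*dy), proj(pickle.load(open(n+"3.pkl","rb")),e)) for n in("scene","top")])
E
```

```text
tip (array([0.54655999, 0.06552169, 0.159747  ]), array([[-0.1,  0. ],
       [-0.1, -0. ]]))
corner (array([0.50340114, 0.07088213, 0.1562503 ]), array([[ 0.2, -0. ],
       [ 0.3,  0.2]]))
exp tip [0.54328553 0.06547734 0.157     ] corner [0.50206242 0.07445815 0.157     ]
9.0417 [0.51393771 0.09886369 0.30258383] [ 1.00993883  0.52107162 -1.24435558]
pin exp [0.54658002 0.30033729 0.32165987] px [(array([[356.35974531, 138.36874396]]), array([[367.71791312, 144.31267376]])), (array([[201.04553373, 200.76681429]]), array([[201.86366012, 185.97768521]]))]
```

View pics/scene3c.png

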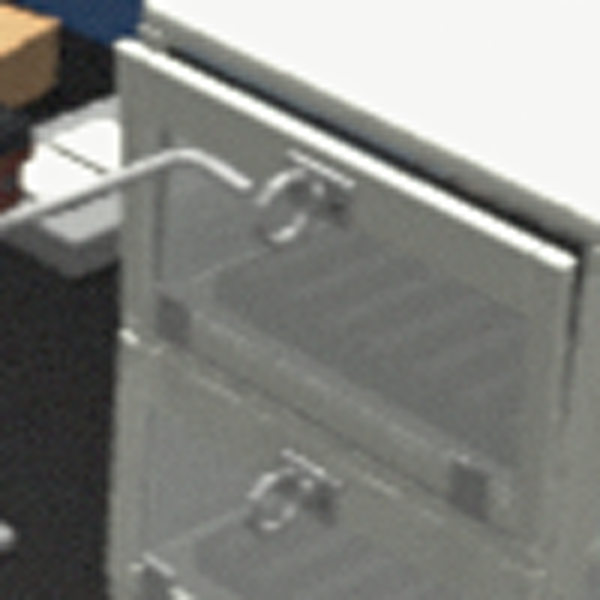

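View pics/top3c.png

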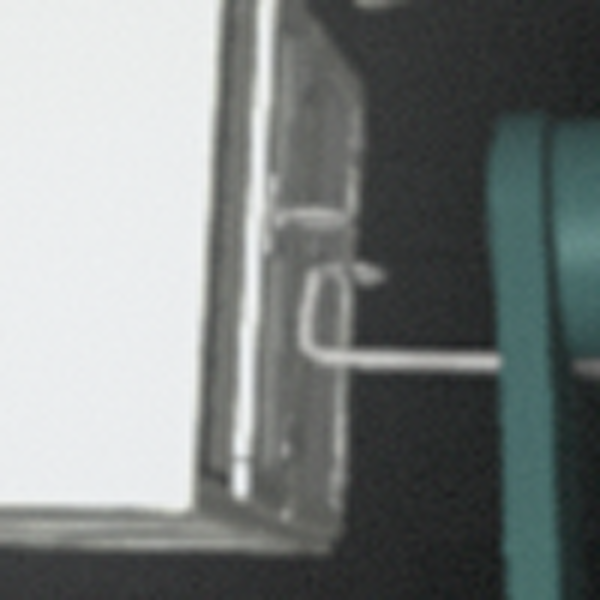

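```bash
python3 - <<'E'
from h import *
S=pickle.load(open("scene3.pkl","rb"));T=pickle.load(open("top3.pkl","rb"))
f=lambda p,o:(np.array(p)/6+np.array(o)-.42)
dx,dy=dirs(AC); e=eye(.08)
R=np.stack([dx,dy,[0,0,1]],1)
X,r=tri(S,T,f((247,185),(320,110)),f((319,270),(150,150))); ex=e+.028*dy-.002*dx
print("tip err cab frame (meas-exp)",(X-ex)@R,r)
X,r=tri(S,T,f((182,153),(320,110)),f((309,352),(150,150))); ex=e+.070*dy+.002*dx
print("corner err",(X-ex)@R,r)
X,r=tri(S,T,f((289,207),(320,110)),f((311,215),(150,150)))
print("eye err",(X-e)@R,r)
E
```

```text
tip err cab frame (meas-exp) [-0.00135189 -0.00246764  0.00239705] [[-0.4  0.1]
 [-0.4 -0.3]]
corner err [-0.00434898 -0.00170101  0.0018343 ] [[ 0.2 -0. ]
 [ 0.2  0.2]]
eye err [ 0.00030235 -0.00072135  0.00110826] [[ 0.3 -0.1]
 [ 0.3  0.3]]
```

Tip and eye agree with the model to within about 2 mm, so I'll insert.

```bash
python3 - <<'E'
from h import *
from bench import *
q=quat(AC,-1); e=eye(.08); dx,dy=dirs(AC)
print(current_force())
print(servo_line(tcp_from_pin(e+.001*dy+.001*dx-[0,0,.001],AC),q,rate=0.05,contact_N=4))
print(current_position(),tcp_from_pin(e,AC),current_force(),current_torque())
for n in("scene","top"):
    c=capture(n); pickle.dump(c,open(n+"4.pkl","wb"))
    cropsave(c,*((320,110,100,100,6) if n=="scene" else (150,150,100,100,6)),f"pics/{n}4c.png")
a=[cv2.imread(f"pics/{n}4c.png")[50:450,:400] for n in("scene","top")]; cv2.imwrite("pics/4.png",np.hstack(a))
print(current_clock())
E
```

```text
[ 1.00993883  0.52107162 -1.24435558]
False
[0.55772557 0.09880759 0.30162139] [0.55898775 0.09772918 0.30265987] [ 0.38912873 -0.3471907  -1.52566009] [-0.05141929 -0.09918231  0.02142836]
10.175
```

View pics/4.png

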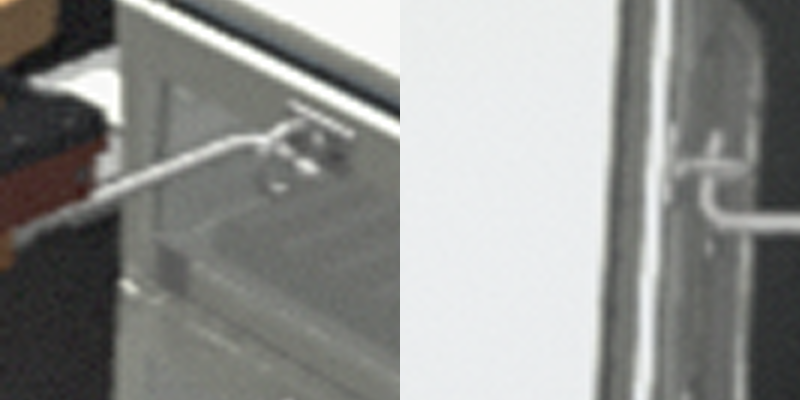

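The pin passes through the upper eye: in the top crop the tip shows beyond the ring and the corner on the near side, and there was no contact force. Now I'll swing the hatch down in small steps.

```bash
python3 - <<'E'
from h import *
from bench import *
q=quat(AC,-1); dx,dy=dirs(AC)
def tgt(th,rad): 
    return tcp_from_pin(eye(th)+rad*(-dx*np.sin(th)+np.array([0,0,np.cos(th)])),AC)
for th in np.linspace(.14,.8,9):
    servo_line(tgt(th,.004),q,rate=0.04)
    print(round(th,2),current_force().round(2) if hasattr(current_force(),'round') else np.round(current_force(),2),round(current_finger_gap(),4))
for n in("scene","top"):
    c=capture(n); pickle.dump(c,open(n+"5.pkl","wb"))
    cropsave(c,*((320,110,100,100,4) if n=="scene" else (150,150,100,100,4)),f"pics/{n}5c.png")
a=[cv2.imread(f"pics/{n}5c.png") for n in("scene","top")]; cv2.imwrite("pics/5.png",np.hstack(a))
print(current_clock())
E
```

```text
0.14 [ 0.38  0.08 -1.63] 0.0179
0.22 [ 0.17  0.47 -1.68] 0.0182
0.31 [-0.38 -0.22 -0.76] 0.0179
0.39 [ 1.06 -0.22 -1.87] 0.0178
0.47 [-0.41 -0.49 -3.58] 0.0179
0.55 [ 0.02 -1.32 -1.82] 0.0179
0.64 [ 0.78 -1.49 -2.13] 0.0178
0.72 [ 0.03 -1.32 -1.56] 0.0176
0.8 [ 0.27 -1.33 -2.81] 0.018
14.1333
```

View pics/5.png

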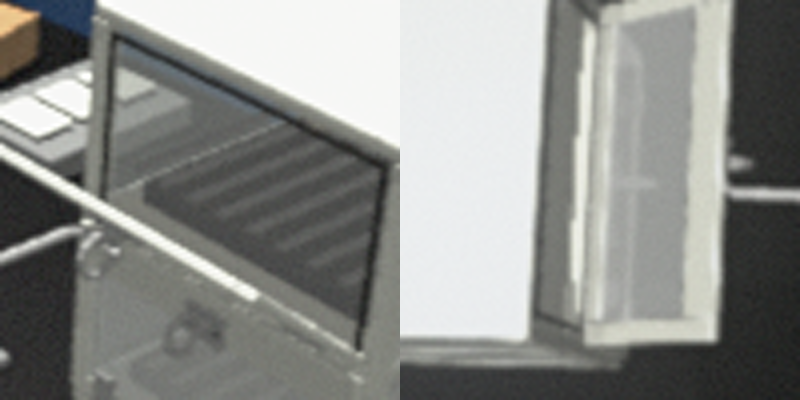

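The hatch is about half way, with the ring hanging on the pin at scene crop (95,245) and low forces. I'll continue to level.

```bash
python3 - <<'E'
from h import *
from bench import *
q=quat(AC,-1); dx,dy=dirs(AC)
def tgt(th,rad): 
    return tcp_from_pin(eye(th)+rad*(-dx*np.sin(th)+np.array([0,0,np.cos(th)])),AC)
for th in np.linspace(.88,1.571,10):
    servo_line(tgt(th,.003*(1.571-th)),q,rate=0.04)
    print(round(th,2),np.round(current_force(),2),round(current_finger_gap(),4))
sleep(.2)
print(current_torque())
for n in("scene","top"):
    c=capture(n); pickle.dump(c,open(n+"6.pkl","wb"))
    cropsave(c,*((290,110,160,130,5) if n=="scene" else (150,130,130,110,5)),f"pics/{n}6c.png")
W=cloud(c); C=(W-CO)@np.stack([dx,dy,[0,0,1]],1)
for x in np.arange(-.30,-.13,.02):
    m=(abs(C[...,0]-x)<.01)&(abs(C[...,1])>.128)&(abs(C[...,1])<.142)&(C[...,2]>.14)&(C[...,2]<.25); print(x.round(2),m.sum(),np.median(C[m][:,2]) if m.any() else 0)
print(current_clock())
E
```

```text
0.88 [ 0.04 -2.25 -3.54] 0.0181
0.96 [ 0.24 -1.12 -2.48] 0.0183
1.03 [-0.27 -1.6  -1.72] 0.0175
1.11 [-0.28 -0.24 -2.2 ] 0.018
1.19 [-0.55 -0.08 -3.09] 0.0176
1.26 [ 0.23 -0.66 -3.25] 0.0179
1.34 [ 0.64  1.7  -2.25] 0.0178
1.42 [ 0.56  1.05 -2.64] 0.0179
1.49 [-0.26  0.53 -0.09] 0.0176
1.57 [ 0.3   0.77 -0.55] 0.0177
[-0.02899039 -0.1045996   0.00825981]
-0.3 9 0.20036777510156872
-0.28 48 0.20046561821119055
-0.26 48 0.20054724085622128
-0.24 50 0.20087642055646182
-0.22 49 0.20026835044814031
-0.2 52 0.20036901630313259
-0.18 52 0.20057666906207
-0.16 49 0.19991985381444585
-0.14 37 0.19878308179235352
18.5417
```

View pics/scene6c.png

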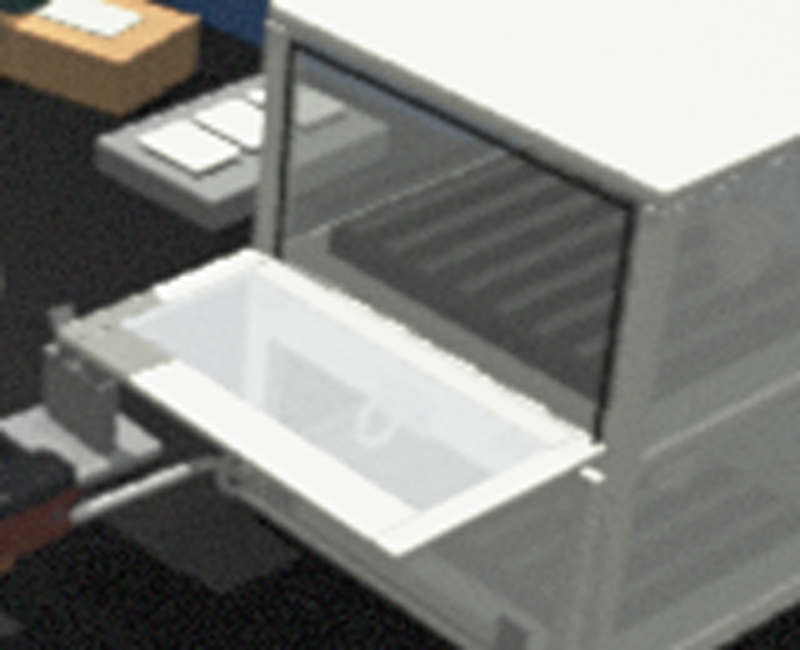

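View pics/top6c.png

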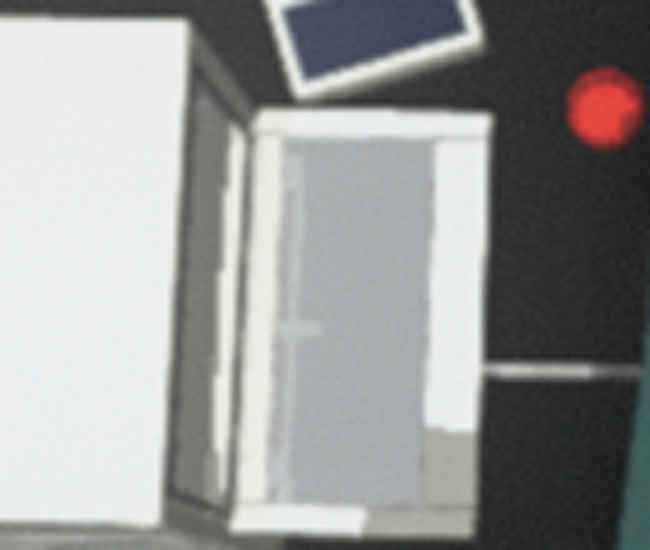

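Hatch frame reads z≈0.2005 all the way out, so it is level. Unhooking: slide out along the hinge line, then draw back.

```bash
python3 - <<'E'
from h import *
from bench import *
q=quat(AC,-1); dx,dy=dirs(AC); e=eye(1.571)
print(servo_line(tcp_from_pin(e+.05*dy,AC),q,rate=0.06,contact_N=6),current_force())
print(servo_line(tcp_from_pin(e+.05*dy-.09*dx,AC),q,rate=0.1,contact_N=6),current_force())
move_ptp(tcp_from_rod(REST+[0,0,.10],A0),quat(A0,-1))
sleep(.3)
for n in("scene","top"):
    c=capture(n); pickle.dump(c,open(n+"7.pkl","wb")); cv2.imwrite(f"pics/{n}7.png",c["image"])
    cropsave(c,*((180,190,130,100,5) if n=="scene" else (240,180,130,100,5)),f"pics/{n}7c.png")
print(current_clock(),current_position(),current_force(),current_torque())
E
```

```text
False [ 0.40952305  0.41495124 -0.94857207]
False [ 0.47106394 -0.1809834  -0.9408556 ]
21.2833 [ 0.47812256 -0.12763055  0.13815882] [-0.90350528 -1.13958889 -0.89312092] [-0.1180554  -0.00577978 -0.00137329]
```

View pics/scene7c.png

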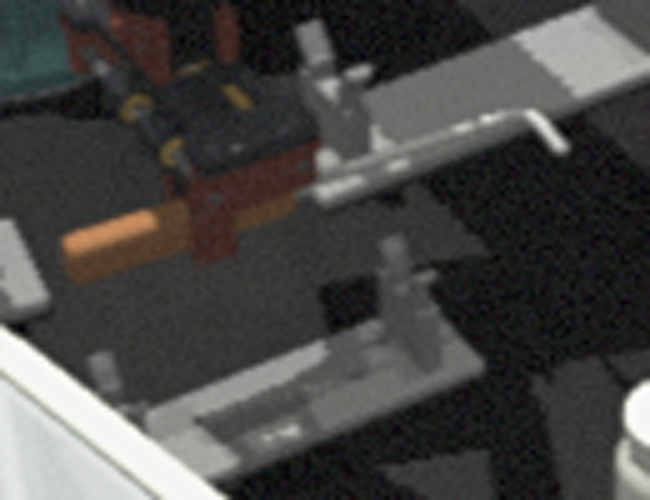

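View pics/top7c.png

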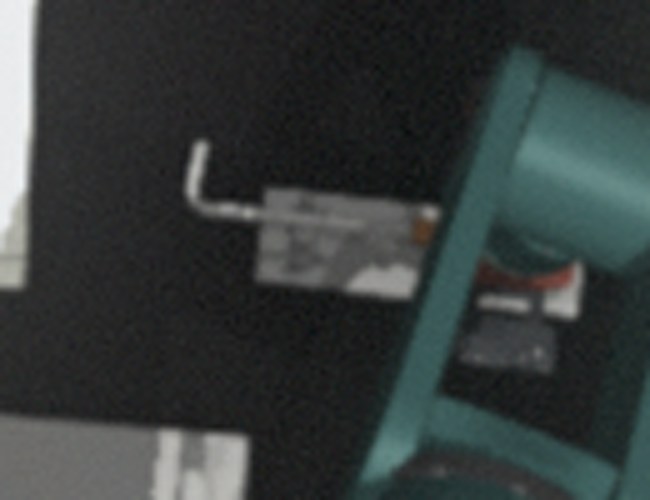

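View pics/scene7.png

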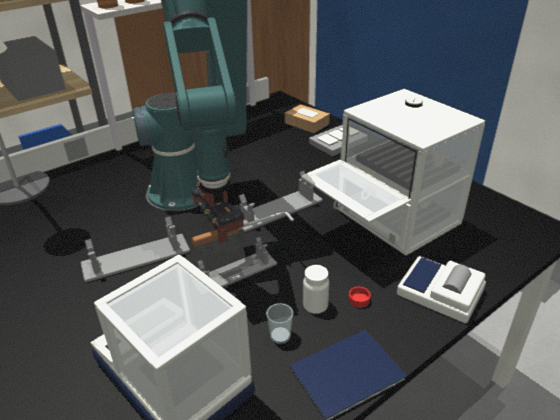

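The rod has slipped nose-down in the grip: the tip at scene crop (566,150) was at y=135 before. The hatch stays open. I'll measure the pitch and compensate.

```bash
python3 - <<'E'
from h import *
f=lambda p,o:(np.array(p)/5+np.array(o)-.4)
dx,dy=dirs(A0);R=np.stack([dx,dy,[0,0,1]],1)
for k,ps in((2,[((563,135),(202,140)),((520,102),(193,203))]),(7,[((566,150),(202,142)),((527,114),(194,205))])):
    S=pickle.load(open(f"scene{k}.pkl","rb"));T=pickle.load(open(f"top{k}.pkl","rb"))
    for a,b in ps:
        X,r=tri(S,T,f(a,(180,190)),f(b,(240,180))); print(k,(X-REST)@R,r.tolist())
    # depth-based line fit along rod in scene: points within rod tube in rest frame
    W=(cloud(S)-REST)@R
    m=(W[...,0]>.08)&(W[...,0]<.205)&(abs(W[...,1])<.02)&(W[...,2]>.07)&(W[...,2]<.125)
    P=W[m]; print(m.sum()); 
    if m.sum()>20:
        c=np.polyfit(P[:,0],P[:,2],1); r=P[:,2]-np.polyval(c,P[:,0]); g=abs(r)<.006; c=np.polyfit(P[g,0],P[g,2],1); cy=np.polyfit(P[g,0],P[g,1],1); print("z fit",c,"y fit",cy)
    # handle back end top surface
    hsv=cv2.cvtColor(S["image"],cv2.COLOR_BGR2HSV)
    h=(hsv[...,1]>90)&(hsv[...,0]<20)&(W[...,2]>.06)&(W[...,2]<.13)&(abs(W[...,0])<.08)&(abs(W[...,1])<.03)
    P=W[h]; print("handle",h.sum(),[ (x, np.percentile(P[abs(P[:,0]-x)<.01][:,2],[50,95]).round(4)) for x in(-.06,-.045,-.03,.04) if (abs(P[:,0]-x)<.01).sum()>4])
E
```

```text
2 [ 0.21243457 -0.0452458   0.102747  ] [[-0.1, 0.0], [-0.1, -0.0]]
2 [ 0.21260917 -0.00175568  0.0992503 ] [[0.2, -0.0], [0.3, 0.2]]
113
z fit [-0.00062623  0.10167202] y fit [-0.00467149 -0.00128389]
handle 364 [(-0.06, array([0.1043, 0.1125])), (-0.045, array([0.1075, 0.1129])), (-0.03, array([0.1082, 0.1133])), (0.04, array([0.096 , 0.1018]))]
7 [ 0.21331316 -0.04577209  0.09235602] [[-0.3, 0.0], [-0.3, -0.2]]
7 [ 0.2144071  -0.00274298  0.09057761] [[-0.4, 0.0], [-0.4, -0.3]]
114
z fit [-0.04078695  0.10258936] y fit [-8.60963440e-05 -2.47641824e-03]
handle 370 [(-0.06, array([0.1098, 0.1178])), (-0.045, array([0.111 , 0.1172])), (-0.03, array([0.1094, 0.1167])), (0.04, array([0.0973, 0.1017]))]
```

```bash
python3 - <<'E'
from h import *
from bench import *
dx,dy=dirs(A0)
q0=Rn.from_quat(quat(A0,-1)); qt=Rn.from_rotvec(-0.041*dy)*q0; Q=qt.as_quat()
def t(dz): 
    g=REST+G*dx+[0,0,dz]; return g+qt.apply([0,0,.019])
servo_line(t(.10),Q,rate=.05); 
servo_line(t(.045),Q,rate=.1)
for n in("scene","top"):
    c=capture(n); pickle.dump(c,open(n+"8.pkl","wb"))
    cropsave(c,*((180,190,130,100,5) if n=="scene" else (240,180,130,100,5)),f"pics/{n}8c.png")
S=pickle.load(open("scene8.pkl","rb"));R=np.stack([dx,dy,[0,0,1]],1);W=(cloud(S)-REST)@R
m=(W[...,0]>.08)&(W[...,0]<.205)&(abs(W[...,1])<.02)&(W[...,2]>.03)&(W[...,2]<.07)&~((W[...,0]>.12)&(W[...,0]<.15))
P=W[m]; 
for _ in range(3):
    c=np.polyfit(P[:,0],P[:,2],1); P=P[abs(P[:,2]-np.polyval(c,P[:,0]))<.006]
print("zfit",c,len(P),"yfit",np.polyfit(P[:,0],P[:,1],1))
print(current_clock(),current_force(),current_position())
E
```

```text
zfit [-0.01504299  0.04898961] 88 yfit [ 0.01072717 -0.00399454]
22.3333 [ 0.23411495 -0.26656775 -1.54465802] [ 0.47842149 -0.12755599  0.0836316 ]
```

View pics/scene8c.png

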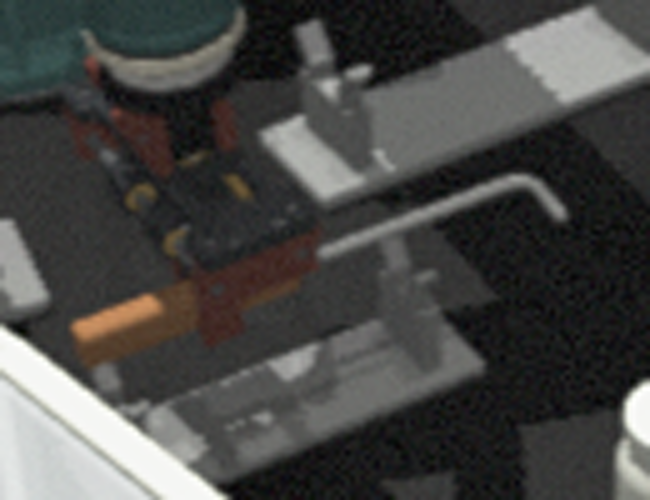

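View pics/top8c.png

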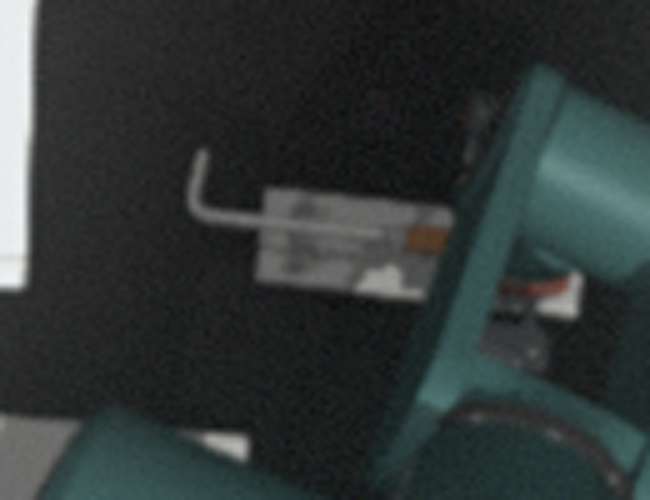

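Nearly level again and lined up over the forks. Lowering with a contact stop.

```bash
python3 - <<'E'
from h import *
from bench import *
dx,dy=dirs(A0)
q0=Rn.from_quat(quat(A0,-1)); qt=Rn.from_rotvec(-0.046*dy)*q0; Q=qt.as_quat()
def t(dz): 
    g=REST+G*dx+[0,0,dz]; return g+qt.apply([0,0,.019])
print(servo_line(t(.015),Q,rate=.08,contact_N=8),current_position()-t(0),current_force())
print(servo_line(t(.0015),Q,rate=.03,contact_N=6),current_position()-t(0),current_force())
for n in("scene","top"):
    c=capture(n); pickle.dump(c,open(n+"9.pkl","wb"))
    cropsave(c,*((180,190,130,100,5) if n=="scene" else (240,180,130,100,5)),f"pics/{n}9c.png")
print(current_clock())
E
```

```text
False [-1.14208001e-04  1.09540134e-05  1.49120063e-02] [ 0.46166433 -1.32756422 -1.23678194]
False [-9.68807070e-05  7.14550289e-05  1.34620578e-03] [-0.37828181  1.1577418  -0.62860074]
23.5583
```

View pics/scene9c.png

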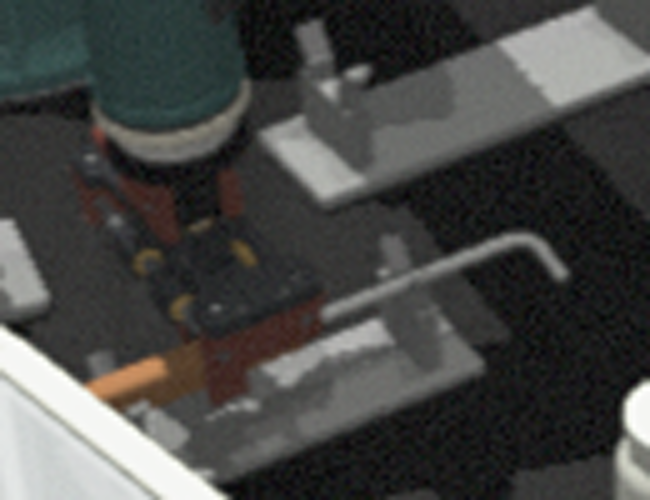

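View pics/top9c.png

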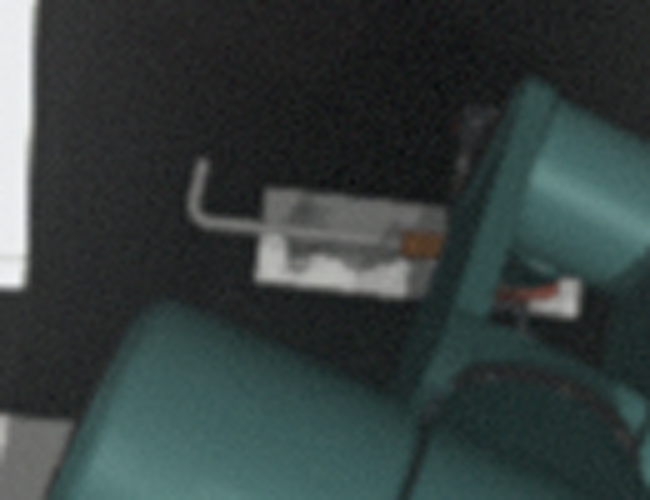

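The rod is in both slots. Release and retreat.

```bash
python3 - <<'E'
from h import *
from bench import *
dx,dy=dirs(A0)
move_gripper(0.06); sleep(.2)
p=current_position(); Q=current_orientation()
servo_line(np.array(p)+[0,0,.13],Q,rate=.1)
move_ptp([0.33,-0.36,0.36],quat(A0,-1))
sleep(.3)
for n in("scene","top"):
    c=capture(n); pickle.dump(c,open(n+"10.pkl","wb")); cv2.imwrite(f"pics/{n}10.png",c["image"])
    cropsave(c,*((180,190,130,100,5) if n=="scene" else (270,200,100,50,8)),f"pics/{n}10c.png")
R=np.stack([dx,dy,[0,0,1]],1)
for n in("scene","top"):
    c=pickle.load(open(n+"10.pkl","rb")); W=(cloud(c)-REST)@R
    hsv=cv2.cvtColor(c["image"],cv2.COLOR_BGR2HSV)
    h=(hsv[...,1]>90)&(hsv[...,0]<20)&(abs(W[...,2])<.03)&(abs(W[...,0])<.09)&(abs(W[...,1])<.03); P=W[h]
    print(n,len(P),P.mean(0),np.percentile(P,[1,99],0).round(4).tolist())
    m=(W[...,0]>.15)&(W[...,0]<.205)&(abs(W[...,1])<.015)&(abs(W[...,2])<.02); print("shaft",m.sum(),np.median(W[m],0))
    m=(W[...,0]>.19)&(W[...,0]<.23)&(W[...,1]<-.015)&(W[...,1]>-.05)&(abs(W[...,2])<.03); print("pin",m.sum(),np.median(W[m],0))
dx,dy=dirs(AC); C=(W@R.T+REST-CO)@np.stack([dx,dy,[0,0,1]],1)
for x in(-.28,-.22,-.16):
    m=(abs(C[...,0]-x)<.01)&(abs(C[...,1])>.128)&(abs(C[...,1])<.142)&(C[...,2]>.14)&(C[...,2]<.25); print("hatch",x,m.sum(),np.median(C[m][:,2]))
W=cloud(pickle.load(open("scene10.pkl","rb"))); C=(W-CO)@np.stack([dx,dy,[0,0,1]],1)
for z in(.04,.08,.12,.16):
    m=(abs(C[...,2]-z)<.01)&(abs(C[...,1])>.128)&(abs(C[...,1])<.142)&(C[...,0]<-.09)&(C[...,0]>-.2); print("low",z,m.sum(),np.median(C[m][:,0]))
print(current_clock(),current_position())
E
```

```text
scene 349 [ 0.00455343 -0.00497039  0.00720454] [[-0.0553, -0.0128, -0.0076], [0.0614, 0.0089, 0.0158]]
shaft 48 [ 0.17736449 -0.0030106   0.00210028]
pin 22 [ 0.2141795  -0.03024306  0.00223556]
top 176 [-0.00099766  0.00106097  0.0103458 ] [[-0.0621, -0.008, -0.0091], [0.061, 0.0085, 0.0184]]
shaft 35 [ 0.17877397 -0.00049932  0.00430061]
pin 16 [ 0.21441675 -0.03025412  0.00342813]
hatch -0.28 46 0.2010225006643498
hatch -0.22 49 0.20127669124650696
hatch -0.16 48 0.20075881181426775
low 0.04 30 -0.13590000353047216
low 0.08 33 -0.13660361245616834
low 0.12 35 -0.13554132563328158
low 0.16 31 -0.13433806858851333
27.6833 [ 0.33021753 -0.35963494  0.35971716]
```

View pics/scene10.png

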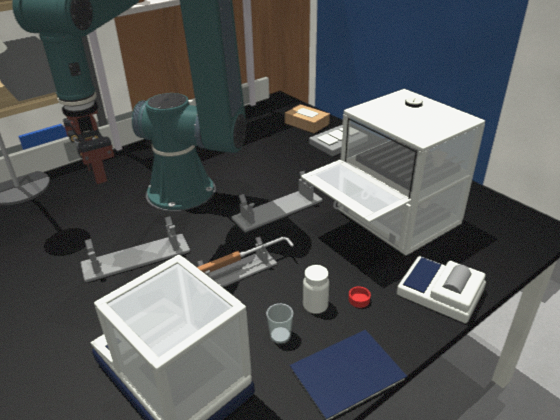

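View pics/top10c.png

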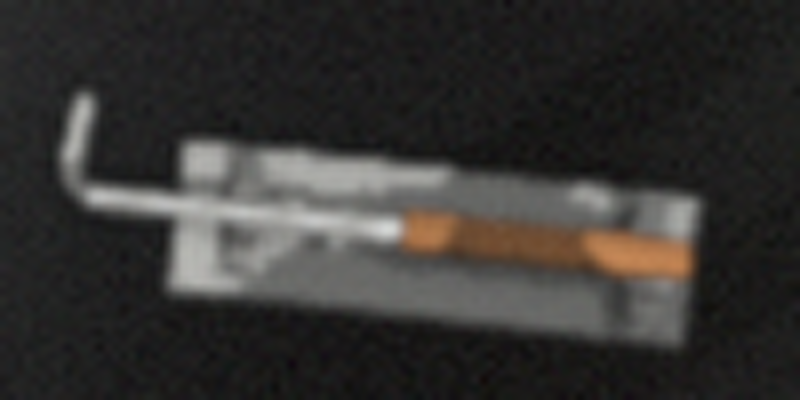

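View pics/scene10c.png

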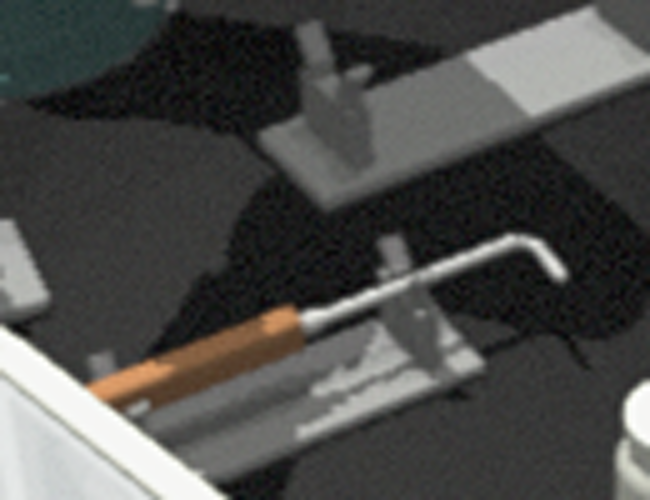

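The rod sits back as at first (hook tip at scene (292.6,245.4), originally (292.4,244.8)). The hatch is level, the lower hatch flush, and the bystanders are unmoved. Handing in.

```bash
python3 -c "
from bench import *
close_job(); print(current_clock())"
```

```text
the job is handed in; nothing more can be done
the job is handed in; nothing more can be done
```

The upper hatch is open and level, and the rod is back in its own rest, the smallest one. I handed the job in at about 27.7 s on the robot's clock; no verdict is reported.

I lifted the rod, put the pin through the upper eye without contact, and let the hatch down along its arc in small steps. The force readings stayed below about 4.5 N. I then slid the hook out along the hinge line and laid the rod back.

**Last checks:**
- **Upper hatch:** the frame reads z ≈ 0.201 from hinge to edge, so it is level.
- **Lower hatch:** shut. Its front face is within about 1.5 mm of where it was at the start.
- **Rod:** seated in both forks. The hook tip is within about 1 px of its starting place, and the pin is 2–3 mm above nominal, within camera error.
- **Bystanders:** balance, bottle, cap and beaker look unmoved by eye. I did not measure them again.
- **Robot:** clear of everything.

**What did not go to plan:** the rod slipped about 0.04 rad nose-down in the grip while letting the hatch down. I tilted the tool to level it before laying it back. One depth fit during that step disagreed slightly, showing about 0.015 rad still left, probably because points on the fork spoiled it. The final pictures show the rod level.

I could not measure the hatch's speed directly. I judged it gentle from the slow steps and low forces.

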